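Put the misfiled sample vials back in their racks

ROBOT

A 6-joint arm with a two-finger parallel gripper is mounted at the origin on the work surface. World frame = base frame: x ahead of the robot, y to its left, z up, the work surface at z = 0. Lengths are in m, angles in rad, forces in N, time in s.
With the tool pointing down it reaches from about 0.375 to 0.9 m from the base axis. Payload 3.1 kg.
Tool frame: the origin (TCP) lies midway between the tips of the shut fingers; the grasp point (between the pads) lies 19 mm behind it (manip.grasp_offset is the distance from the TCP to the grasp point, in m); z points along the fingers, y is the line along which they close (so a half turn about z gives the same grasp; the last joint's range is limited). The gripper opens to 85 mm and grips with 20 to 120 N. Pads are 22 mm wide; open, the fingers measure 114 mm over their backs; the gripper's body (76 mm by 85 mm) begins 54 mm behind the grasp point. The pads swing forward as they close: fully open they stand 13 mm farther back than shut.
Start: joints at [-1.524, 0.527, 1.433, -0, 1.181, -0.178], TCP at [0.14, -0.609, 0.231] pointing down, gripper open.
Joint ranges: [-3.08, 3.08], [-0.75, 2.2], [0.22, 2.44], [-1.43, 4.57], [0, 2.65], [-2.85, 2.85]. Speed limits (rad/s): [2.79, 2.79, 3.14, 3.14, 3.14, 3.14].

INTERFACE

Orientations are given as a unit quaternion [x, y, z, w].
In Python, from station import sensors, cams, order, manip gives the robot as it stands.
- The arm moves only by the tool move_arm, never from a script. Its argument "targets" is a list of rows, each an object of numbers: "dx", "dy", "dz": the shift along the world's x, y, z normalised to -1 to 1, where 1 is 25 mm; "rx", "ry", "rz": the turn, a rotation vector about the world's x, y, z normalised to -1 to 1, where 1 is 30 degrees. A call has exactly 10 rows; each row shifts and turns the commanded pose from where the row before left it; what a row does not reach is not made up. A row lasts 1/8 s, in which the tool goes at most 62.5 mm and 10.7 degrees, less where a joint would pass 70% of its speed; a pose out of reach is approached as far as the arm can. A call with a number of a shift or a turn outside -1 to 1 is refused whole. A call with a gripper value outside its range is refused whole. "claw" is the opening in per cent of the stroke, from 0 (shut) to 100 (fully open), set as the call begins (left out, the last holds). The fingers move at their own pace and stop on an object; "newtons" is the grip in N (left out, the last holds). Time passes only in rows, so rows that do not move let the fingers close, or fill a call up. It gives the time, the measured TCP pose, the force, the opening and the grip force at its end, in the units of the state.
- sensors.sense(): the state, without advancing time (a new reading comes with each control period).
- cams.snapshot(name): name is "scene" or "top" or "wrist"; returns the picture (480x640x3 uint8, red, green, blue); there is no depth.
- cams.camera_model(name): a dict with "fx", "fy", "cx", "cy" (pixels), "extrinsics" (4x4, takes a point from world to camera coordinates). Camera axes: x right, y down, z forward; pixel columns grow to the right and rows downward; lengths in m; the calibration is good to about 2 mm. A picture is of the moment at which its call begins: read the wrist's pose just before it. camera_model takes no time and is no camera call; for the wrist camera it gives the pose at the moment of the call.
- order.sign_off(): hands the job in; it is judged then, once.
The state is a dict: "t": time; "q": joint angles; "qd": joint speeds; "tau": joint torques, N m; "tcp_pos": TCP position; "tool_rot": TCP orientation; "force": force on the tool from outside, world axes, zero at the start; "ft_torque": the same for the moment, N m; "finger_gap": opening from 0.0 (shut) to 1.0 (fully open); "gripper_force": force on a finger pad.
Only numpy, scipy, OpenCV 4.12 (cv2) and the standard library are available. Lean on these libraries where they do the work, as an engineer would, in place of code of your own. Each camera call takes 0.05 s, during which the arm holds its last target. There are 200 camera calls.

TASK

On this library repair desk one rack is for tall sample vials and the other for short ones, but a tall vial has been put among the short ones. First move that tall vial into the free hole of the tall vials' rack, then take the short vial from the single block and put it into the hole that has come free, both upright and fully home. They are glass: lower them in rather than dropping them, do not let any vial tip over, and do not disturb the other things on the desk.

Things in the scene. Friction and masses are not known exactly. Their poses are not given: they have to be found in the camera images.
- tall1_mid (a point): A TALL round vial of amber glass, 20 mm black cap, paper band; diameter 22 mm all the way (4 mm chamfer at the foot), height 125 mm, about 55 g. The point is on its axis, half-way up (62.5 mm above its foot); z runs up the axis. Standing fully home in a hole its foot is 10 mm and its top 135 mm above the desk. Which tall vial is misplaced varies.
- tall2_mid (a point): A TALL round vial of amber glass, 20 mm black cap, paper band; diameter 22 mm all the way (4 mm chamfer at the foot), height 125 mm, about 55 g. The point is on its axis, half-way up (62.5 mm above its foot); z runs up the axis. Standing fully home in a hole its foot is 10 mm and its top 135 mm above the desk. Which tall vial is misplaced varies.
- tall3_mid (a point): A TALL round vial of amber glass, 20 mm black cap, paper band; diameter 22 mm all the way (4 mm chamfer at the foot), height 125 mm, about 55 g. The point is on its axis, half-way up (62.5 mm above its foot); z runs up the axis. Standing fully home in a hole its foot is 10 mm and its top 135 mm above the desk. Which tall vial is misplaced varies.
- tall4_mid (a point): A TALL round vial of amber glass, 20 mm black cap, paper band; diameter 22 mm all the way (4 mm chamfer at the foot), height 125 mm, about 55 g. The point is on its axis, half-way up (62.5 mm above its foot); z runs up the axis. Standing fully home in a hole its foot is 10 mm and its top 135 mm above the desk. Which tall vial is misplaced varies.
- short1_mid (a point): A SHORT round vial of amber glass, 20 mm black cap, paper band; diameter 22 mm all the way (4 mm chamfer at the foot), height 85 mm, about 40 g. The point is on its axis, half-way up (42.5 mm above its foot); z runs up the axis. Standing fully home its foot is 10 mm and its top 95 mm above the desk, so 50 mm stand clear of the rack. Which short vial is in the block varies.
- short2_mid (a point): A SHORT round vial of amber glass, 20 mm black cap, paper band; diameter 22 mm all the way (4 mm chamfer at the foot), height 85 mm, about 40 g. The point is on its axis, half-way up (42.5 mm above its foot); z runs up the axis. Standing fully home its foot is 10 mm and its top 95 mm above the desk, so 50 mm stand clear of the rack. Which short vial is in the block varies.
- short3_mid (a point): A SHORT round vial of amber glass, 20 mm black cap, paper band; diameter 22 mm all the way (4 mm chamfer at the foot), height 85 mm, about 40 g. The point is on its axis, half-way up (42.5 mm above its foot); z runs up the axis. Standing fully home its foot is 10 mm and its top 95 mm above the desk, so 50 mm stand clear of the rack. Which short vial is in the block varies.
- short4_mid (a point): A SHORT round vial of amber glass, 20 mm black cap, paper band; diameter 22 mm all the way (4 mm chamfer at the foot), height 85 mm, about 40 g. The point is on its axis, half-way up (42.5 mm above its foot); z runs up the axis. Standing fully home its foot is 10 mm and its top 95 mm above the desk, so 50 mm stand clear of the rack. Which short vial is in the block varies.
- tall_rack_hole0 (a point): Hole 0 of the tall vials' rack. Round vertical hole, diameter 25 mm with a 2 mm chamfer, 35 mm deep (floor 10 mm above the desk). The point is at the centre of its mouth, 45 mm above the desk. The rack: wooden bar 52 x 226 x 45 mm, fixed to the desk; one row of holes 0 to 3, 55 mm apart, left-right within 15 degrees. Both racks look alike, either may be on the left; this one holds three tall vials at the start.
- tall_rack_hole1 (a point): Hole 1 of the tall vials' rack. Round vertical hole, diameter 25 mm with a 2 mm chamfer, 35 mm deep (floor 10 mm above the desk). The point is at the centre of its mouth, 45 mm above the desk. The rack: wooden bar 52 x 226 x 45 mm, fixed to the desk; one row of holes 0 to 3, 55 mm apart, left-right within 15 degrees. Both racks look alike, either may be on the left; this one holds three tall vials at the start.
- tall_rack_hole2 (a point): Hole 2 of the tall vials' rack. Round vertical hole, diameter 25 mm with a 2 mm chamfer, 35 mm deep (floor 10 mm above the desk). The point is at the centre of its mouth, 45 mm above the desk. The rack: wooden bar 52 x 226 x 45 mm, fixed to the desk; one row of holes 0 to 3, 55 mm apart, left-right within 15 degrees. Both racks look alike, either may be on the left; this one holds three tall vials at the start.
- tall_rack_hole3 (a point): Hole 3 of the tall vials' rack. Round vertical hole, diameter 25 mm with a 2 mm chamfer, 35 mm deep (floor 10 mm above the desk). The point is at the centre of its mouth, 45 mm above the desk. The rack: wooden bar 52 x 226 x 45 mm, fixed to the desk; one row of holes 0 to 3, 55 mm apart, left-right within 15 degrees. Both racks look alike, either may be on the left; this one holds three tall vials at the start.
- short_rack_hole0 (a point): Hole 0 of the short vials' rack. Round vertical hole, diameter 25 mm with a 2 mm chamfer, 35 mm deep (floor 10 mm above the desk). The point is at the centre of its mouth, 45 mm above the desk. The rack: wooden bar 52 x 226 x 45 mm, fixed to the desk; one row of holes 0 to 3, 55 mm apart, left-right within 15 degrees. Both racks look alike, either may be on the left; this one holds three short vials at the start.
- short_rack_hole1 (a point): Hole 1 of the short vials' rack. Round vertical hole, diameter 25 mm with a 2 mm chamfer, 35 mm deep (floor 10 mm above the desk). The point is at the centre of its mouth, 45 mm above the desk. The rack: wooden bar 52 x 226 x 45 mm, fixed to the desk; one row of holes 0 to 3, 55 mm apart, left-right within 15 degrees. Both racks look alike, either may be on the left; this one holds three short vials at the start.
- short_rack_hole2 (a point): Hole 2 of the short vials' rack. Round vertical hole, diameter 25 mm with a 2 mm chamfer, 35 mm deep (floor 10 mm above the desk). The point is at the centre of its mouth, 45 mm above the desk. The rack: wooden bar 52 x 226 x 45 mm, fixed to the desk; one row of holes 0 to 3, 55 mm apart, left-right within 15 degrees. Both racks look alike, either may be on the left; this one holds three short vials at the start.
- short_rack_hole3 (a point): Hole 3 of the short vials' rack. Round vertical hole, diameter 25 mm with a 2 mm chamfer, 35 mm deep (floor 10 mm above the desk). The point is at the centre of its mouth, 45 mm above the desk. The rack: wooden bar 52 x 226 x 45 mm, fixed to the desk; one row of holes 0 to 3, 55 mm apart, left-right within 15 degrees. Both racks look alike, either may be on the left; this one holds three short vials at the start.
- block_hole0 (a point): The hole of the single-hole wooden block (52 x 52 x 45 mm, fixed to the desk) in which one short vial stands at the start. Round vertical hole, diameter 25 mm with a 2 mm chamfer, 35 mm deep (floor 10 mm above the desk). The point is at the centre of its mouth, 45 mm above the desk.
- dispenser: Bystander: green tape dispenser, 130 x 50 x 75 mm. Origin: centre of its underside.
- wallet: Bystander: closed dark brown spectacle wallet, 100 x 190 x 18 mm. Origin: centre of its underside.
- loupe: Bystander: black stand loupe, diameter 48, height 45 mm. Origin: centre of its underside.
- brush: Bystander: small brush lying down.
- folder_bone: Bystander: wooden folding blade, 150 x 22 x 6 mm, lying flat. Origin: centre of its underside.
- paste: Bystander: closed round paste jar, diameter 64, height 70 mm. Origin: centre of its underside.
Mind the look-alikes: they are no part of the job. Leave any yellow look-alike of the part that bears short_rack_hole0 alone.

How it is judged:
By the outcome, as a careful person would: the job done as asked, in the order asked, and still so for the second after the job is handed in, with the robot touching nothing.
It also fails if it takes over 69 s, if anything falls off the work surface, if the arm or the gripper's body presses on something with over 40 N, if the wrist force passes 120 N, or if a joint passes its speed limit or range.

## Working session

There is one attempt and no reset: what is moved stays moved. The work goes in short steps, Python scripts to look and compute and a tool call to move; the robot and the scene stay as the last step left them, time stands still between calls to the robot, and variables do not carry over. Pictures are saved under pics/ and viewed, at most 10 in all, crops included, and the job is handed in when it is done.

Besides the shell and the picture viewer there is one more tool, called after ">>>" as name(argument=value, ...), one argument or row to a line, values as JSON. move_arm: Moves the arm, as the interface text tells. Scaled input: -1 to 1 covers 25 mm each way for a shift and 30 degrees each way for a turn. Its arguments: {"type":"object","properties":{"targets":{"type":"array"},"claw":{"type":"number"},"newtons":{"type":"number"}},"required":["targets"]}

```bash
mkdir -p pics
cat > h.py <<'E'
import numpy as np, cv2
from station import sensors, cams, order, manip
def snap(n,f=None):
    m=cams.camera_model(n); im=cams.snapshot(n)
    if f: cv2.imwrite(f,cv2.cvtColor(im,cv2.COLOR_RGB2BGR))
    return im,m
def ray(m,u,v):
    E=np.array(m["extrinsics"]);R=E[:3,:3];t=E[:3,3]
    d=R.T@np.array([(u-m["cx"])/m["fx"],(v-m["cy"])/m["fy"],1]); return -R.T@t,d/np.linalg.norm(d)
def onz(m,u,v,z):
    o,d=ray(m,u,v); return o+d*(z-o[2])/d[2]
def proj(m,p):
    E=np.array(m["extrinsics"]);c=E[:3,:3]@np.array(p)+E[:3,3]
    return np.array([m["fx"]*c[0]/c[2]+m["cx"],m["fy"]*c[1]/c[2]+m["cy"]])
def tri(*rs):
    A=np.zeros((3,3));b=np.zeros(3)
    for o,d in rs:
        P=np.eye(3)-np.outer(d,d);A+=P;b+=P@o
    p=np.linalg.solve(A,b);return p,[np.linalg.norm((np.eye(3)-np.outer(d,d))@(p-o)) for o,d in rs]
E
python3 - <<'E'
from h import *
print(sensors.sense()); print(manip.grasp_offset)
for n in("scene","top"):
    im,m=snap(n,f"pics/{n}0.png"); print(n,m["fx"],m["cx"],m["cy"]); print(np.round(ray(m,320,240),3))
E
```

```text
{'t': 0.0, 'q': array([-1.52353080e+00,  5.28485763e-01,  1.43391740e+00, -2.05223492e-05,
        1.18140508e+00, -1.78490225e-01]), 'qd': array([ 2.28959471e-04,  1.23305741e-03,  8.55381399e-05,  1.66935451e-04,
       -3.41821250e-04,  3.01115854e-04]), 'tau': array([-1.42501369e-03, -4.42356169e+01, -1.78023416e+01, -4.84140637e-04,
        8.29837401e-03,  7.73098407e-06]), 'tcp_pos': array([ 0.13989603, -0.60839545,  0.23031679]), 'tool_rot': array([ 9.93635005e-01,  1.12642134e-01,  6.31645796e-05, -1.10603306e-03]), 'force': array([-0.03671786, -0.35241922, -0.16377193]), 'ft_torque': array([-0.00759303,  0.02056255,  0.02371058]), 'gripper_force': 0.0, 'finger_gap': 1.000810254864655}
0.0187
scene 439.43355582045217 311.7090070787213 235.95107569732818
[[ 1.19   0.041  0.697]
 [-0.756 -0.036 -0.654]]
top 523.0987311211481 320.5475652147862 235.31771259712175
[[ 0.251  0.015  1.148]
 [ 0.173 -0.021 -0.985]]
```

View pics/top0.png

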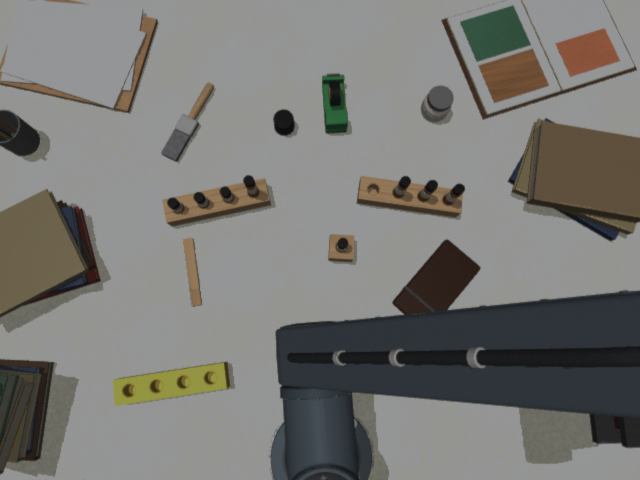

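View pics/scene0.png

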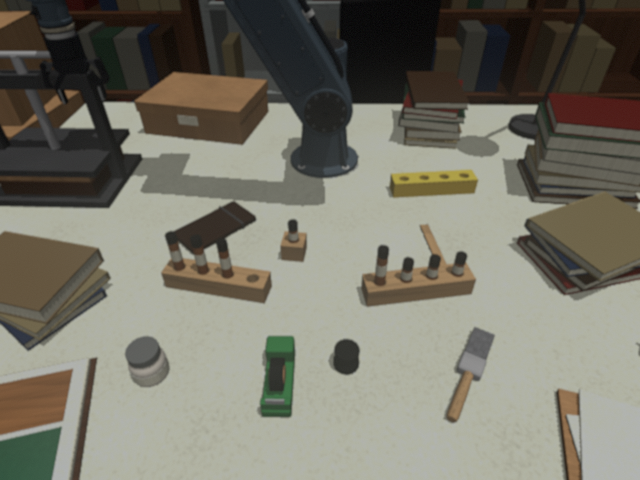

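The top view shows the short rack on the left, with the misplaced tall vial at its right end (250,183). The tall rack is on the right, with its free hole at (373,189), and the block is at (342,245). In the scene view the tall vial's cap is at (382,251), the free hole at (253,279) and the block vial's cap at (293,225). The yellow rack at (170,384) in the top view is the decoy.

Run:
```python
from h import *
t=cams.camera_model("top");s=cams.camera_model("scene")
for n,a,b in(("tallcap",(249,180),(382,249)),("hole",(373,189),(253,279)),("blockcap",(342.5,241),(293,223))):
    p,e=tri(ray(t,*a),ray(s,*b));print(n,p.round(4),np.round(e,4))
print("on z: tall cap .135",onz(t,249,180,.135),"hole",onz(t,373,189,.045),"cap",onz(t,342.5,241,.095))
for uv in((173,203),(268,181),(166,222),(270,202),(359,185),(460,197)):print(uv,onz(t,*uv,.045).round(3))
st=sensors.sense()
w=cams.camera_model("wrist");o,d=ray(w,320,240)
from scipy.spatial.transform import Rotation as R
r=R.from_quat(st["tool_rot"]);print("wrist cam in tool",r.inv().apply(o-st["tcp_pos"]),r.inv().apply(d),"toolaxes",r.as_matrix().round(3), w["fx"])
```

```text
tallcap [0.5561 0.1312 0.1303] [0.0012 0.0012]
hole [ 0.5573 -0.1291  0.0387] [0.0003 0.0003]
blockcap [ 0.4338 -0.0543  0.0915] [0. 0.]
on z: tall cap .135 [0.55474773 0.13180237 0.135     ] hole [ 0.55557116 -0.12798074  0.045     ] cap [ 0.43322312 -0.0540638   0.095     ]
(173, 203) [0.534 0.306 0.045]
(268, 181) [0.579 0.101 0.045]
(166, 222) [0.492 0.32  0.045]
(270, 202) [0.531 0.097 0.045]
(359, 185) [ 0.565 -0.098  0.045]
(460, 197) [ 0.533 -0.318  0.045]
wrist cam in tool [ 8.59626577e-02  6.37574932e-05 -1.43624147e-01] [-0.31671434  0.01383855  0.94842001] toolaxes [[ 0.975  0.224 -0.   ]
 [ 0.224 -0.975  0.002]
 [ 0.    -0.002 -1.   ]] 357.8134566113746
```

>>> move_arm(
  targets=[
    {"dx":0.8,"dy":0.96,"rz":0.115},
    {"dx":0.8,"dy":0.96,"rz":0.115},
    {"dx":0.8,"dy":0.96,"rz":0.115},
    {"dx":0.8,"dy":0.96,"rz":0.115},
    {"dx":0.8,"dy":0.96,"rz":0.115},
    {"dx":0.8,"dy":0.96,"rz":0.115},
    {"dx":0.8,"dy":0.96,"rz":0.115},
    {"dx":0.8,"dy":0.96,"rz":0.115},
    {"dx":0.8,"dy":0.96,"rz":0.115},
    {"dx":0.8,"dy":0.96,"rz":0.115},
  ],
)

```text
schema error: expected keys dx, dy, dz, rx, ry, rz
```

>>> move_arm(
  targets=[
    {"dx":0.8,"dy":0.96,"rz":0.115},
    {"dx":0.8,"dy":0.96,"rz":0.115},
    {"dx":0.8,"dy":0.96,"rz":0.115},
    {"dx":0.8,"dy":0.96,"rz":0.115},
    {"dx":0.8,"dy":0.96,"rz":0.115},
    {"dx":0.8,"dy":0.96,"rz":0.115},
    {"dx":0.8,"dy":0.96,"rz":0.115},
    {"dx":0.8,"dy":0.96,"rz":0.115},
    {"dx":0.8,"dy":0.96,"rz":0.115},
    {"dx":0.8,"dy":0.96,"rz":0.115},
  ],
)

```text
schema error: expected keys dx, dy, dz, rx, ry, rz
```

Run:
```python
from h import *
im,m=snap("wrist","pics/w1.png"); np.save("w1.npy",m["extrinsics"]); s=sensors.sense(); print(s["t"],s["tcp_pos"],s["tool_rot"])
```

```text
0.15 [ 0.13991264 -0.60857525  0.23056108] [ 9.93633334e-01  1.12659249e-01  3.63811088e-05 -8.31023756e-04]
```

View pics/w1.png

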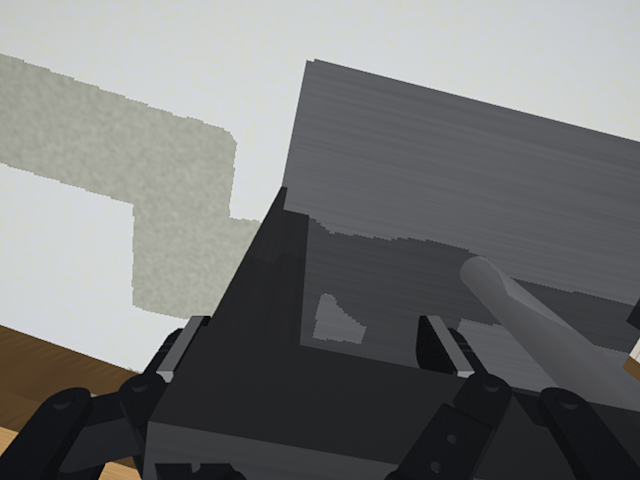

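The wrist view shows a press plate under the gripper, with the free desk up and to the left. All six keys are required in each row. I'll lift first, then cross.

>>> move_arm(
  targets=[
    {"dx":0,"dy":0,"dz":1,"rx":0,"ry":0,"rz":0},
    {"dx":0,"dy":0,"dz":1,"rx":0,"ry":0,"rz":0},
    {"dx":0,"dy":0,"dz":1,"rx":0,"ry":0,"rz":0},
    {"dx":0.8,"dy":0.96,"dz":0,"rx":0,"ry":0,"rz":0.115},
    {"dx":0.8,"dy":0.96,"dz":0,"rx":0,"ry":0,"rz":0.115},
    {"dx":0.8,"dy":0.96,"dz":0,"rx":0,"ry":0,"rz":0.115},
    {"dx":0.8,"dy":0.96,"dz":0,"rx":0,"ry":0,"rz":0.115},
    {"dx":0.8,"dy":0.96,"dz":0,"rx":0,"ry":0,"rz":0.115},
    {"dx":0.8,"dy":0.96,"dz":0,"rx":0,"ry":0,"rz":0.115},
    {"dx":0.8,"dy":0.96,"dz":0,"rx":0,"ry":0,"rz":0.115},
  ],
)

```text
t: 1.4
tcp_pos: [0.2805, -0.44, 0.3061]
tool_rot: [0.948, 0.319, 0.0, -0.0]
force: [0.0, 0.1, 0.2]
finger_gap: 0.995
gripper_force: 0.0
```

>>> move_arm(
  targets=[
    {"dx":0.8,"dy":0.96,"dz":0,"rx":0,"ry":0,"rz":0.15},
    {"dx":0.8,"dy":0.96,"dz":0,"rx":0,"ry":0,"rz":0.15},
    {"dx":0.8,"dy":0.96,"dz":0,"rx":0,"ry":0,"rz":0.15},
    {"dx":0.8,"dy":0.96,"dz":0,"rx":0,"ry":0,"rz":0.15},
    {"dx":0.8,"dy":0.96,"dz":-0.3,"rx":0,"ry":0,"rz":0.15},
    {"dx":0.8,"dy":0.96,"dz":-0.3,"rx":0,"ry":0,"rz":0.15},
    {"dx":0.8,"dy":0.96,"dz":-0.3,"rx":0,"ry":0,"rz":0.15},
    {"dx":0.8,"dy":0.96,"dz":-0.3,"rx":0,"ry":0,"rz":0.15},
    {"dx":0.8,"dy":0.96,"dz":-0.3,"rx":0,"ry":0,"rz":0.15},
    {"dx":0.8,"dy":0.96,"dz":-0.3,"rx":0,"ry":0,"rz":0.15},
  ],
)

```text
t: 2.65
tcp_pos: [0.4804, -0.2002, 0.2609]
tool_rot: [0.753, 0.658, -0.0, -0.0]
force: [-0.5, -0.3, 0.5]
finger_gap: 1.0
gripper_force: 0.0
```

Run:
```python
from h import *
im,m=snap("wrist","pics/w2.png"); np.save("w2.npy",m["extrinsics"]); s=sensors.sense(); print(s["t"],s["tcp_pos"],s["tool_rot"],s["q"])
```

```text
2.7 [ 0.48172907 -0.19712496  0.25994579] [ 0.75222293  0.65890602  0.00129488 -0.00135571] [-0.60517268  0.35185229  1.65718078  0.00350044  1.13456024 -0.47458868]
```

View pics/w2.png

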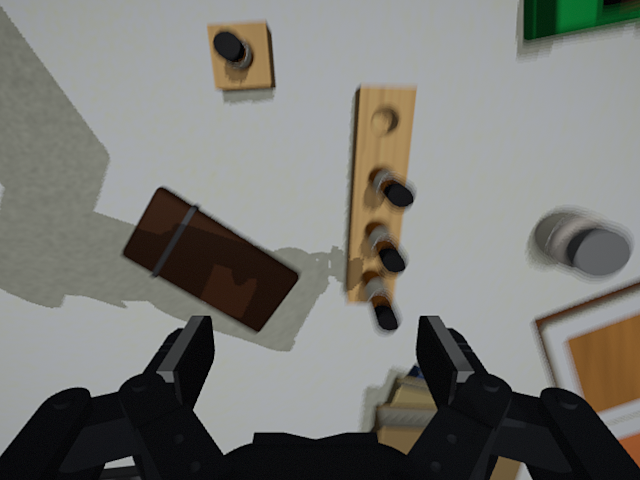

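The wrist view shows the free hole at (384,121), the block vial's cap at (229,46) and three tall vials in the tall rack. Next I'll take a second vantage point near the tall vial.

>>> move_arm(
  targets=[
    {"dx":0.24,"dy":1,"dz":0,"rx":0,"ry":0,"rz":0.04},
    {"dx":0.24,"dy":1,"dz":0,"rx":0,"ry":0,"rz":0.04},
    {"dx":0.24,"dy":1,"dz":0,"rx":0,"ry":0,"rz":0.04},
    {"dx":0.24,"dy":1,"dz":0,"rx":0,"ry":0,"rz":0.04},
    {"dx":0.24,"dy":1,"dz":0,"rx":0,"ry":0,"rz":0.04},
    {"dx":0.24,"dy":1,"dz":0,"rx":0,"ry":0,"rz":0.04},
    {"dx":0.24,"dy":1,"dz":0,"rx":0,"ry":0,"rz":0.04},
    {"dx":0.24,"dy":1,"dz":0,"rx":0,"ry":0,"rz":0.04},
    {"dx":0.24,"dy":0.9,"dz":0,"rx":0,"ry":0,"rz":0.04},
    {"dx":0,"dy":0,"dz":0,"rx":0,"ry":0,"rz":0},
  ],
)

```text
t: 3.95
tcp_pos: [0.5339, 0.0223, 0.2611]
tool_rot: [0.688, 0.725, -0.0, -0.0]
force: [0.0, -0.8, -0.4]
finger_gap: 1.002
gripper_force: 0.0
```

Run:
```python
from h import *
im,m=snap("wrist","pics/w3.png"); np.save("w3.npy",m["extrinsics"]); s=sensors.sense(); print(s["t"],s["tcp_pos"],s["tool_rot"])
```

```text
4.0 [0.53372166 0.02152052 0.26112281] [ 6.88703258e-01  7.25043213e-01 -3.95921924e-04 -6.67600911e-05]
```

View pics/w3.png

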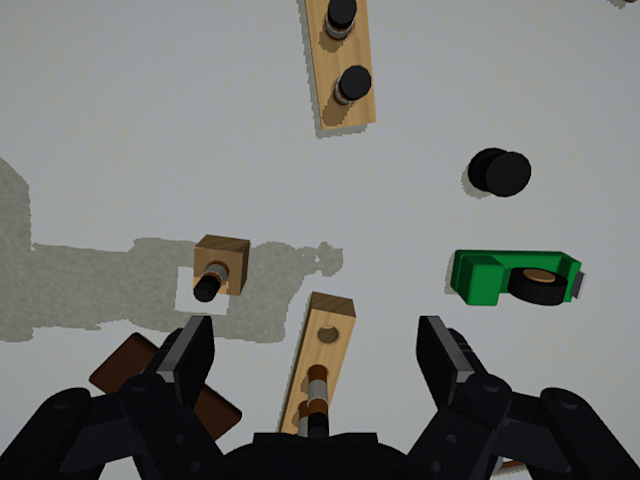

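This view shows the tall vial's cap at (354,83), the free hole at (328,334), the block vial's cap at (207,288) and the block at (223,265). I'll refine these with masks.

```bash
cat >> h.py <<'E'
def blob(im,u,v,thr=40,r=45):
    g=im.max(2); mk=(g<thr).astype(np.uint8); sub=np.zeros_like(mk); sub[max(0,v-r):v+r,max(0,u-r):u+r]=mk[max(0,v-r):v+r,max(0,u-r):u+r]
    n,l,st,c=cv2.connectedComponentsWithStats(sub); k=min(range(1,n),key=lambda i:np.hypot(*(c[i]-(u,v))) if st[i,4]>60 else 1e9)
    return (l==k).astype(np.uint8)
E
python3 - <<'E'
from h import *
L=[]
for f,u,v in(("w2",384,121),("w2",229,46),("w3",354,83),("w3",328,334),("w3",207,288)):
    im=cv2.imread(f"pics/{f}.png")[v-25:v+25,u-25:u+25]
    L.append(cv2.resize(im,(260,260),interpolation=cv2.INTER_CUBIC))
L.append(L[0]*0)
cv2.imwrite("pics/c1.png",np.vstack([np.hstack(L[:3]),np.hstack(L[3:])]))
E
```

```text
(no output)
```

View pics/c1.png

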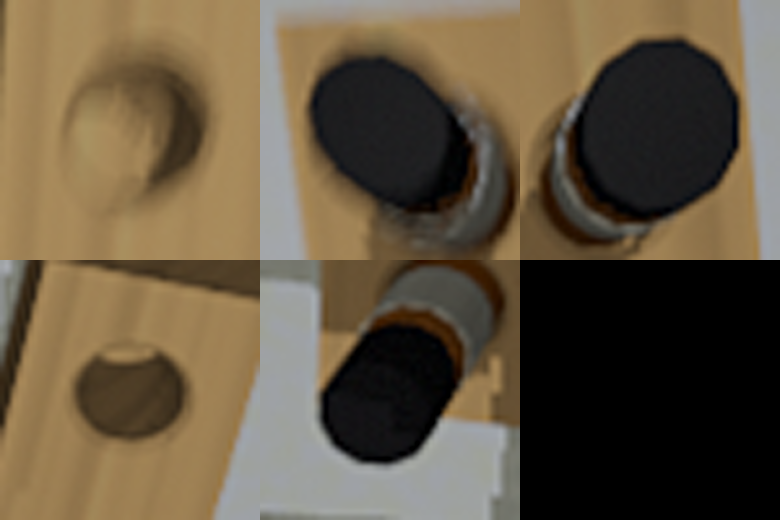

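Run:
```python
from h import *
m=cams.camera_model("wrist"); A=dict(m,extrinsics=np.load("w2.npy"));B=dict(m,extrinsics=np.load("w3.npy"))
print("hole",tri(ray(A,384.5,121.8),ray(B,327.7,333.9)),onz(A,384.5,121.8,.045),onz(B,327.7,333.9,.045))
print("blk",tri(ray(A,224.9,42.7),ray(B,204.6,290)),onz(A,224.9,42.7,.095),onz(B,204.6,290,.095))
t=cams.camera_model("top");s=cams.camera_model("scene")
print("tall",tri(ray(B,356,79.6),ray(t,249,180),ray(s,382,249)),onz(B,356,79.6,.135))
# rack edges directions from wood edges
print("tall rack w2",[onz(A,*p,.045).round(4) for p in((360,86),(416,88),(348,303))])
print("short rack w3",[onz(B,*p,.045).round(4) for p in((322,131),(376,122),(305,0),(366,0))])
```

```text
hole (array([ 0.55814011, -0.12642322,  0.0463239 ]), [np.float64(0.00019154615471556126), np.float64(0.00019154615471534927)]) [ 0.55857279 -0.1264941   0.045     ] [ 0.55805193 -0.12723134  0.045     ]
blk (array([ 0.43316524, -0.05153293,  0.09614201]), [np.float64(0.0004697027579822085), np.float64(0.000469702757982187)]) [ 0.43246863 -0.05119742  0.095     ] [ 0.43329037 -0.05214051  0.095     ]
tall (array([0.55695186, 0.1325    , 0.1308833 ]), [np.float64(0.003022618475960515), np.float64(0.0009478696404277889), np.float64(0.0025953865394537346)]) [0.55772649 0.13488569 0.135     ]
tall rack w2 [array([ 0.5384, -0.0922,  0.045 ]), array([ 0.5895, -0.1009,  0.045 ]), array([ 0.5038, -0.3141,  0.045 ])]
short rack w3 [array([0.5382, 0.0976, 0.045 ]), array([0.589 , 0.1084, 0.045 ]), array([0.5172, 0.2042, 0.045 ]), array([0.5697, 0.207 , 0.045 ])]
```

>>> move_arm(
  targets=[
    {"dx":0.19,"dy":0.89,"dz":0,"rx":0,"ry":0,"rz":0.057},
    {"dx":0.19,"dy":0.89,"dz":0,"rx":0,"ry":0,"rz":0.057},
    {"dx":0.19,"dy":0.89,"dz":0,"rx":0,"ry":0,"rz":0.057},
    {"dx":0.19,"dy":0.89,"dz":0,"rx":0,"ry":0,"rz":0.057},
    {"dx":0.19,"dy":0.89,"dz":0,"rx":0,"ry":0,"rz":0.057},
    {"dx":0,"dy":0,"dz":-1,"rx":0,"ry":0,"rz":0},
    {"dx":0,"dy":0,"dz":-1,"rx":0,"ry":0,"rz":0},
    {"dx":0,"dy":0,"dz":-0.4,"rx":0,"ry":0,"rz":0},
    {"dx":0,"dy":0,"dz":0,"rx":0,"ry":0,"rz":0},
    {"dx":0,"dy":0,"dz":0,"rx":0,"ry":0,"rz":0},
  ],
)

```text
t: 5.25
tcp_pos: [0.5585, 0.1322, 0.2022]
tool_rot: [0.633, 0.774, 0.001, 0.001]
force: [-0.5, 1.3, -1.2]
finger_gap: 1.001
gripper_force: 0.0
```

Run:
```python
from h import *
im,m=snap("wrist","pics/w4.png"); np.save("w4.npy",m["extrinsics"]); s=sensors.sense(); print(s["t"],s["tcp_pos"],s["tool_rot"])
print(proj(m,(.557,.134,.135)),proj(m,(.557,.134,.045)))
```

```text
5.3 [0.55853501 0.13239848 0.20237317] [6.33288163e-01 7.73915306e-01 7.05248589e-04 8.39772510e-04]
[310.56686688 258.23924054] [311.50318586 220.44918033]
```

View pics/w4.png

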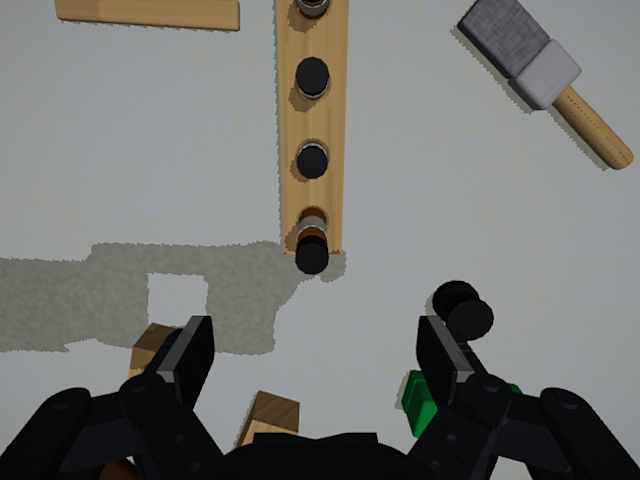

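The tall vial's cap is at (312,257), within a pixel of the prediction, and the rack is aligned with the tool. Descending to grasp.

>>> move_arm(
  targets=[
    {"dx":-0.05,"dy":0.07,"dz":-0.67,"rx":0,"ry":0,"rz":0},
    {"dx":0,"dy":0,"dz":-0.67,"rx":0,"ry":0,"rz":0},
    {"dx":0,"dy":0,"dz":-0.67,"rx":0,"ry":0,"rz":0},
    {"dx":0,"dy":0,"dz":-0.67,"rx":0,"ry":0,"rz":0},
    {"dx":0,"dy":0,"dz":-0.67,"rx":0,"ry":0,"rz":0},
    {"dx":0,"dy":0,"dz":-0.67,"rx":0,"ry":0,"rz":0},
    {"dx":0,"dy":0,"dz":-0.67,"rx":0,"ry":0,"rz":0},
    {"dx":0,"dy":0,"dz":0,"rx":0,"ry":0,"rz":0},
    {"dx":0,"dy":0,"dz":0,"rx":0,"ry":0,"rz":0},
    {"dx":0,"dy":0,"dz":0,"rx":0,"ry":0,"rz":0},
  ],
)

```text
t: 6.55
tcp_pos: [0.557, 0.1344, 0.0847]
tool_rot: [0.633, 0.774, 0.001, 0.001]
force: [0.3, 0.4, 0.9]
finger_gap: 1.002
gripper_force: 0.0
```

>>> move_arm(
  claw=0,
  newtons=30,
  targets=[
    {"dx":0,"dy":0,"dz":0,"rx":0,"ry":0,"rz":0},
    {"dx":0,"dy":0,"dz":0,"rx":0,"ry":0,"rz":0},
    {"dx":0,"dy":0,"dz":0,"rx":0,"ry":0,"rz":0},
    {"dx":0,"dy":0,"dz":0,"rx":0,"ry":0,"rz":0},
    {"dx":0,"dy":0,"dz":0,"rx":0,"ry":0,"rz":0},
    {"dx":0,"dy":0,"dz":0,"rx":0,"ry":0,"rz":0},
    {"dx":0,"dy":0,"dz":0,"rx":0,"ry":0,"rz":0},
    {"dx":0,"dy":0,"dz":0,"rx":0,"ry":0,"rz":0},
    {"dx":0,"dy":0,"dz":0,"rx":0,"ry":0,"rz":0},
    {"dx":0,"dy":0,"dz":0,"rx":0,"ry":0,"rz":0},
  ],
)

```text
t: 7.8
tcp_pos: [0.5564, 0.1344, 0.0842]
tool_rot: [0.633, 0.774, 0.0, 0.0]
force: [-1.0, -1.0, 5.4]
finger_gap: 0.246
gripper_force: 29.6
```

>>> move_arm(
  targets=[
    {"dx":0,"dy":0,"dz":0.3,"rx":0,"ry":0,"rz":0},
    {"dx":0,"dy":0,"dz":0.3,"rx":0,"ry":0,"rz":0},
    {"dx":0,"dy":0,"dz":0.3,"rx":0,"ry":0,"rz":0},
    {"dx":0,"dy":0,"dz":0.3,"rx":0,"ry":0,"rz":0},
    {"dx":0,"dy":0,"dz":0.3,"rx":0,"ry":0,"rz":0},
    {"dx":0,"dy":0,"dz":0.3,"rx":0,"ry":0,"rz":0},
    {"dx":0,"dy":0,"dz":0.3,"rx":0,"ry":0,"rz":0},
    {"dx":0,"dy":0,"dz":0.3,"rx":0,"ry":0,"rz":0},
    {"dx":0,"dy":0,"dz":0,"rx":0,"ry":0,"rz":0},
    {"dx":0,"dy":0,"dz":0,"rx":0,"ry":0,"rz":0},
  ],
)

```text
t: 9.05
tcp_pos: [0.5563, 0.1344, 0.144]
tool_rot: [0.633, 0.774, -0.0, -0.0]
force: [-0.1, 0.3, 0.2]
finger_gap: 0.252
gripper_force: 29.4
```

Run:
```python
from h import *
im,m=snap("wrist","pics/w5.png"); np.save("w5.npy",m["extrinsics"]); s=sensors.sense(); print(s["t"],s["tcp_pos"],s["force"],s["finger_gap"])
p=s["tcp_pos"];print("expected cap top / foot",proj(m,p+[0,0,.0503]),proj(m,p+[0,0,.0503-.125]))
```

```text
9.1 [0.55619892 0.13437075 0.14382055] [-0.89501188 -0.17955282  0.02504437] 0.24807273523840834
expected cap top / foot [310.18026356 396.18759161] [312.51512632 256.86130482]
```

View pics/w5.png

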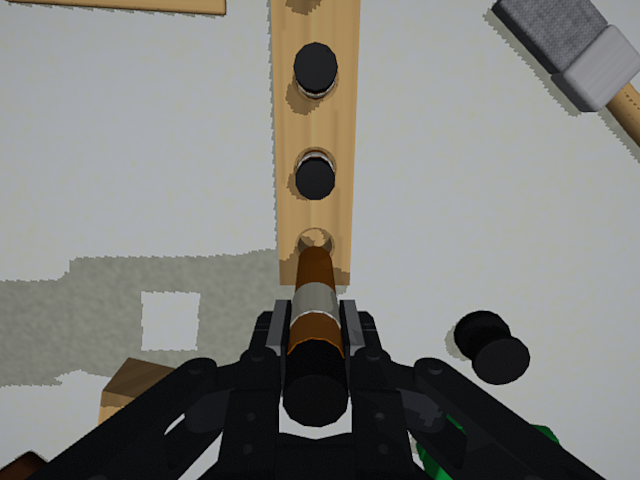

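The vial is held upright and out of its hole (foot edge at (315,248), cap at (316,398)). Carrying it to the tall rack.

>>> move_arm(
  targets=[
    {"dx":0,"dy":-0.9,"dz":0.05,"rx":0,"ry":0,"rz":-0.06},
    {"dx":0,"dy":-0.9,"dz":0.05,"rx":0,"ry":0,"rz":-0.06},
    {"dx":0,"dy":-0.9,"dz":0.05,"rx":0,"ry":0,"rz":-0.06},
    {"dx":0,"dy":-0.9,"dz":0.05,"rx":0,"ry":0,"rz":-0.06},
    {"dx":0,"dy":-0.9,"dz":0,"rx":0,"ry":0,"rz":-0.06},
    {"dx":0,"dy":-0.9,"dz":0,"rx":0,"ry":0,"rz":-0.06},
    {"dx":0,"dy":-0.9,"dz":0,"rx":0,"ry":0,"rz":-0.06},
    {"dx":0,"dy":-0.9,"dz":0,"rx":0,"ry":0,"rz":-0.06},
    {"dx":0,"dy":-0.9,"dz":0,"rx":0,"ry":0,"rz":-0.06},
    {"dx":0,"dy":-0.9,"dz":0,"rx":0,"ry":0,"rz":-0.06},
  ],
)

```text
t: 10.35
tcp_pos: [0.5562, -0.0912, 0.1486]
tool_rot: [0.747, 0.665, -0.0, -0.0]
force: [-0.9, 0.0, -0.6]
finger_gap: 0.251
gripper_force: 29.4
```

>>> move_arm(
  targets=[
    {"dx":0.03,"dy":-0.72,"dz":0,"rx":0,"ry":0,"rz":-0.04},
    {"dx":0,"dy":-0.72,"dz":0,"rx":0,"ry":0,"rz":-0.04},
    {"dx":0,"dy":0,"dz":0,"rx":0,"ry":0,"rz":0},
    {"dx":0,"dy":0,"dz":0,"rx":0,"ry":0,"rz":0},
    {"dx":0,"dy":0,"dz":0,"rx":0,"ry":0,"rz":0},
    {"dx":0,"dy":0,"dz":0,"rx":0,"ry":0,"rz":0},
    {"dx":0,"dy":0,"dz":0,"rx":0,"ry":0,"rz":0},
    {"dx":0,"dy":0,"dz":0,"rx":0,"ry":0,"rz":0},
    {"dx":0,"dy":0,"dz":0,"rx":0,"ry":0,"rz":0},
    {"dx":0,"dy":0,"dz":0,"rx":0,"ry":0,"rz":0},
  ],
)

```text
t: 11.6
tcp_pos: [0.5572, -0.1266, 0.1491]
tool_rot: [0.76, 0.65, 0.0, -0.0]
force: [0.6, -0.6, -0.7]
finger_gap: 0.246
gripper_force: 29.4
```

Run:
```python
from h import *
im,m=snap("wrist","pics/w6.png"); np.save("w6.npy",m["extrinsics"]); s=sensors.sense(); print(s["t"],s["tcp_pos"],s["tool_rot"])
p=s["tcp_pos"];print(proj(m,p+[0,0,.0503]),proj(m,p+[0,0,.0503-.125]), proj(m,(.558,-.127,.045)))
```

```text
11.65 [ 0.55720537 -0.12662301  0.14906704] [ 7.60197406e-01  6.49692161e-01 -4.33196623e-06  9.52179648e-06]
[310.80607138 397.78271664] [312.80231973 257.68038324] [314.16311707 243.42274501]
```

View pics/w6.png

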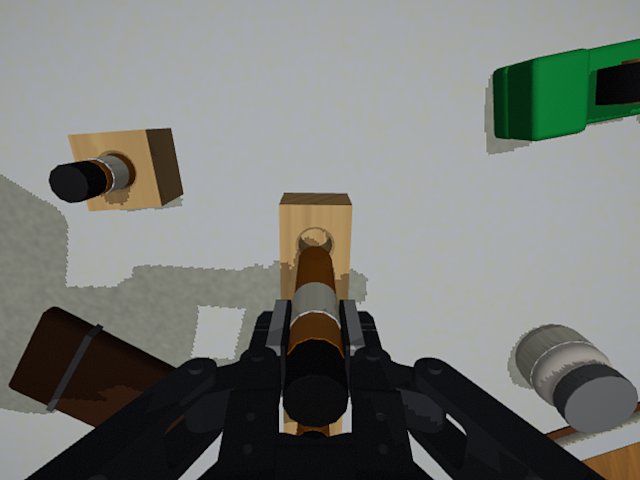

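The hole rim shows just behind the foot at (315,240), the same view as after the lift, so the vial is aligned. Lowering it.

>>> move_arm(
  targets=[
    {"dx":0,"dy":0,"dz":-0.25,"rx":0,"ry":0,"rz":0},
    {"dx":0,"dy":0,"dz":-0.25,"rx":0,"ry":0,"rz":0},
    {"dx":0,"dy":0,"dz":-0.25,"rx":0,"ry":0,"rz":0},
    {"dx":0,"dy":0,"dz":-0.25,"rx":0,"ry":0,"rz":0},
    {"dx":0,"dy":0,"dz":-0.25,"rx":0,"ry":0,"rz":0},
    {"dx":0,"dy":0,"dz":-0.25,"rx":0,"ry":0,"rz":0},
    {"dx":0,"dy":0,"dz":-0.25,"rx":0,"ry":0,"rz":0},
    {"dx":0,"dy":0,"dz":0,"rx":0,"ry":0,"rz":0},
    {"dx":0,"dy":0,"dz":0,"rx":0,"ry":0,"rz":0},
    {"dx":0,"dy":0,"dz":0,"rx":0,"ry":0,"rz":0},
  ],
)

```text
t: 12.9
tcp_pos: [0.5574, -0.1267, 0.1056]
tool_rot: [0.76, 0.65, 0.0, 0.0]
force: [-0.7, 0.8, -0.6]
finger_gap: 0.249
gripper_force: 29.4
```

Foot at 31 mm, inside the hole with no force.

>>> move_arm(
  targets=[
    {"dx":0,"dy":0,"dz":-0.15,"rx":0,"ry":0,"rz":0},
    {"dx":0,"dy":0,"dz":-0.15,"rx":0,"ry":0,"rz":0},
    {"dx":0,"dy":0,"dz":-0.15,"rx":0,"ry":0,"rz":0},
    {"dx":0,"dy":0,"dz":-0.15,"rx":0,"ry":0,"rz":0},
    {"dx":0,"dy":0,"dz":-0.12,"rx":0,"ry":0,"rz":0},
    {"dx":0,"dy":0,"dz":-0.08,"rx":0,"ry":0,"rz":0},
    {"dx":0,"dy":0,"dz":-0.04,"rx":0,"ry":0,"rz":0},
    {"dx":0,"dy":0,"dz":0,"rx":0,"ry":0,"rz":0},
    {"dx":0,"dy":0,"dz":0,"rx":0,"ry":0,"rz":0},
    {"dx":0,"dy":0,"dz":0,"rx":0,"ry":0,"rz":0},
  ],
)

```text
t: 14.15
tcp_pos: [0.5572, -0.1266, 0.0844]
tool_rot: [0.76, 0.65, 0.0, 0.0]
force: [-0.7, -0.1, -0.2]
finger_gap: 0.253
gripper_force: 29.4
```

>>> move_arm(
  targets=[
    {"dx":0,"dy":0,"dz":-0.03,"rx":0,"ry":0,"rz":0},
    {"dx":0,"dy":0,"dz":-0.03,"rx":0,"ry":0,"rz":0},
    {"dx":0,"dy":0,"dz":0,"rx":0,"ry":0,"rz":0},
    {"dx":0,"dy":0,"dz":0,"rx":0,"ry":0,"rz":0},
    {"dx":0,"dy":0,"dz":0,"rx":0,"ry":0,"rz":0},
    {"dx":0,"dy":0,"dz":0,"rx":0,"ry":0,"rz":0},
    {"dx":0,"dy":0,"dz":0,"rx":0,"ry":0,"rz":0},
    {"dx":0,"dy":0,"dz":0,"rx":0,"ry":0,"rz":0},
    {"dx":0,"dy":0,"dz":0,"rx":0,"ry":0,"rz":0},
    {"dx":0,"dy":0,"dz":0,"rx":0,"ry":0,"rz":0},
  ],
)

```text
t: 15.4
tcp_pos: [0.5574, -0.1267, 0.0842]
tool_rot: [0.76, 0.65, 0.0, 0.0]
force: [-1.7, 0.8, 7.7]
finger_gap: 0.251
gripper_force: 30.4
```

Contact with the hole floor. Releasing slowly (half open first), then rising.

>>> move_arm(
  claw=45,
  targets=[
    {"dx":0,"dy":0,"dz":0,"rx":0,"ry":0,"rz":0},
    {"dx":0,"dy":0,"dz":0,"rx":0,"ry":0,"rz":0},
    {"dx":0,"dy":0,"dz":0,"rx":0,"ry":0,"rz":0},
    {"dx":0,"dy":0,"dz":0,"rx":0,"ry":0,"rz":0},
    {"dx":0,"dy":0,"dz":0.1,"rx":0,"ry":0,"rz":0},
    {"dx":0,"dy":0,"dz":0.6,"rx":0,"ry":0,"rz":0},
    {"dx":0,"dy":0,"dz":1,"rx":0,"ry":0,"rz":0},
    {"dx":0,"dy":0,"dz":1,"rx":0,"ry":0,"rz":0},
    {"dx":0,"dy":0,"dz":1,"rx":0,"ry":0,"rz":0},
    {"dx":0,"dy":0,"dz":1,"rx":0,"ry":0,"rz":0},
  ],
)

```text
t: 16.65
tcp_pos: [0.5573, -0.1266, 0.2024]
tool_rot: [0.76, 0.65, 0.0, 0.001]
force: [0.8, -0.3, 0.3]
finger_gap: 0.445
gripper_force: 0.0
```

>>> move_arm(
  claw=80,
  targets=[
    {"dx":-0.835,"dy":0.5,"dz":0,"rx":0,"ry":0,"rz":0},
    {"dx":-0.835,"dy":0.5,"dz":0,"rx":0,"ry":0,"rz":0},
    {"dx":-0.835,"dy":0.5,"dz":0,"rx":0,"ry":0,"rz":0},
    {"dx":-0.835,"dy":0.5,"dz":0,"rx":0,"ry":0,"rz":0},
    {"dx":-0.835,"dy":0.5,"dz":0,"rx":0,"ry":0,"rz":0},
    {"dx":-0.835,"dy":0.5,"dz":0,"rx":0,"ry":0,"rz":0},
    {"dx":0,"dy":0,"dz":-0.6,"rx":0,"ry":0,"rz":0},
    {"dx":0,"dy":0,"dz":-0.6,"rx":0,"ry":0,"rz":0},
    {"dx":0,"dy":0,"dz":0,"rx":0,"ry":0,"rz":0},
    {"dx":0,"dy":0,"dz":0,"rx":0,"ry":0,"rz":0},
  ],
)

```text
t: 17.9
tcp_pos: [0.4325, -0.0518, 0.1711]
tool_rot: [0.76, 0.65, 0.0, 0.001]
force: [0.5, 0.9, -0.2]
finger_gap: 0.799
gripper_force: 0.0
```

Run:
```python
from h import *
im,m=snap("wrist","pics/w7.png"); s=sensors.sense(); print(s["t"],s["tcp_pos"],s["tool_rot"])
q=proj(m,(.433,-.0515,.095)); print("pred",q)
b=blob(im,*q.round().astype(int)); c=max(cv2.findContours(b,0,1)[0],key=cv2.contourArea)
print(cv2.boundingRect(c),cv2.minEnclosingCircle(c),cv2.fitEllipse(c))
# check of placed tall vial with top & scene
for n in("top","scene"):
    im,m=snap(n,f"pics/{n}1.png")
    q=proj(m,(.557,-.1267,.135)); b=blob(im,*q.round().astype(int),thr=50,r=14); ys,xs=np.nonzero(b); print(n,q,xs.mean(),ys.mean(),xs.min(),xs.max(),ys.min(),ys.max())
```

```text
17.95 [ 0.43254954 -0.051836    0.17113991] [7.60194095e-01 6.49695442e-01 4.16141135e-04 7.72879962e-04]
pred [313.37761105 256.31121432]
(298, 238, 31, 37) ((313.2348327636719, 255.9315948486328), 18.686302185058594) ((313.1517639160156, 255.98599243164062), (31.03860855102539, 37.55550765991211), 179.91461181640625)
top [377.54247832 176.28824096] 391.0 188.0 391 391 187 189
scene [249.23020627 244.27450952] 248.84782608695653 249.02173913043478 245 253 243 255
```

>>> move_arm(
  targets=[
    {"dx":0,"dy":-0.05,"dz":-0.645,"rx":0,"ry":0,"rz":0},
    {"dx":0,"dy":0,"dz":-0.645,"rx":0,"ry":0,"rz":0},
    {"dx":0,"dy":0,"dz":-0.645,"rx":0,"ry":0,"rz":0},
    {"dx":0,"dy":0,"dz":-0.645,"rx":0,"ry":0,"rz":0},
    {"dx":0,"dy":0,"dz":-0.645,"rx":0,"ry":0,"rz":0},
    {"dx":0,"dy":0,"dz":-0.645,"rx":0,"ry":0,"rz":0},
    {"dx":0,"dy":0,"dz":-0.645,"rx":0,"ry":0,"rz":0},
    {"dx":0,"dy":0,"dz":0,"rx":0,"ry":0,"rz":0},
    {"dx":0,"dy":0,"dz":0,"rx":0,"ry":0,"rz":0},
    {"dx":0,"dy":0,"dz":0,"rx":0,"ry":0,"rz":0},
  ],
)

```text
t: 19.3
tcp_pos: [0.4325, -0.053, 0.0581]
tool_rot: [0.76, 0.65, 0.0, 0.001]
force: [-0.5, -1.4, -0.2]
finger_gap: 0.799
gripper_force: 0.0
```

>>> move_arm(
  claw=0,
  newtons=30,
  targets=[
    {"dx":0,"dy":0,"dz":0,"rx":0,"ry":0,"rz":0},
    {"dx":0,"dy":0,"dz":0,"rx":0,"ry":0,"rz":0},
    {"dx":0,"dy":0,"dz":0,"rx":0,"ry":0,"rz":0},
    {"dx":0,"dy":0,"dz":0,"rx":0,"ry":0,"rz":0},
    {"dx":0,"dy":0,"dz":0,"rx":0,"ry":0,"rz":0},
    {"dx":0,"dy":0,"dz":0,"rx":0,"ry":0,"rz":0},
    {"dx":0,"dy":0,"dz":0,"rx":0,"ry":0,"rz":0},
    {"dx":0,"dy":0,"dz":0,"rx":0,"ry":0,"rz":0},
    {"dx":0,"dy":0,"dz":0,"rx":0,"ry":0,"rz":0},
    {"dx":0,"dy":0,"dz":0,"rx":0,"ry":0,"rz":0},
  ],
)

```text
t: 20.55
tcp_pos: [0.4321, -0.0529, 0.0576]
tool_rot: [0.76, 0.65, 0.0, 0.0]
force: [0.2, -0.3, 5.4]
finger_gap: 0.248
gripper_force: 29.4
```

>>> move_arm(
  targets=[
    {"dx":0,"dy":0,"dz":0.3,"rx":0,"ry":0,"rz":0},
    {"dx":0,"dy":0,"dz":0.3,"rx":0,"ry":0,"rz":0},
    {"dx":0,"dy":0,"dz":0.3,"rx":0,"ry":0,"rz":0},
    {"dx":0,"dy":0,"dz":0.3,"rx":0,"ry":0,"rz":0},
    {"dx":0,"dy":0,"dz":0.3,"rx":0,"ry":0,"rz":0},
    {"dx":0,"dy":0,"dz":0.3,"rx":0,"ry":0,"rz":0},
    {"dx":0,"dy":0,"dz":0.3,"rx":0,"ry":0,"rz":0},
    {"dx":0,"dy":0,"dz":0.3,"rx":0,"ry":0,"rz":0},
    {"dx":0,"dy":0,"dz":0.2,"rx":0,"ry":0,"rz":0},
    {"dx":0,"dy":0,"dz":0,"rx":0,"ry":0,"rz":0},
  ],
)

```text
t: 21.8
tcp_pos: [0.4322, -0.0529, 0.1228]
tool_rot: [0.76, 0.65, 0.0, 0.0]
force: [-0.3, -0.1, 0.4]
finger_gap: 0.244
gripper_force: 29.3
```

>>> move_arm(
  targets=[
    {"dx":0.496,"dy":0.748,"dz":0,"rx":0,"ry":0,"rz":0.068},
    {"dx":0.496,"dy":0.748,"dz":0,"rx":0,"ry":0,"rz":0.068},
    {"dx":0.496,"dy":0.748,"dz":0,"rx":0,"ry":0,"rz":0.068},
    {"dx":0.496,"dy":0.748,"dz":0,"rx":0,"ry":0,"rz":0.068},
    {"dx":0.496,"dy":0.748,"dz":0,"rx":0,"ry":0,"rz":0.068},
    {"dx":0.496,"dy":0.748,"dz":0,"rx":0,"ry":0,"rz":0.068},
    {"dx":0.496,"dy":0.748,"dz":0,"rx":0,"ry":0,"rz":0.068},
    {"dx":0.496,"dy":0.748,"dz":0,"rx":0,"ry":0,"rz":0.068},
    {"dx":0.496,"dy":0.748,"dz":0,"rx":0,"ry":0,"rz":0.068},
    {"dx":0.496,"dy":0.748,"dz":0,"rx":0,"ry":0,"rz":0.068},
  ],
)

```text
t: 23.05
tcp_pos: [0.5559, 0.1348, 0.1219]
tool_rot: [0.633, 0.774, -0.0, -0.0]
force: [-0.6, 0.3, -1.0]
finger_gap: 0.25
gripper_force: 29.3
```

>>> move_arm(
  targets=[
    {"dx":0,"dy":0,"dz":0,"rx":0,"ry":0,"rz":0},
    {"dx":0,"dy":0,"dz":0,"rx":0,"ry":0,"rz":0},
    {"dx":0,"dy":0,"dz":0,"rx":0,"ry":0,"rz":0},
    {"dx":0,"dy":0,"dz":0,"rx":0,"ry":0,"rz":0},
    {"dx":0,"dy":0,"dz":-0.15,"rx":0,"ry":0,"rz":0},
    {"dx":0,"dy":0,"dz":-0.15,"rx":0,"ry":0,"rz":0},
    {"dx":0,"dy":0,"dz":-0.15,"rx":0,"ry":0,"rz":0},
    {"dx":0,"dy":0,"dz":-0.15,"rx":0,"ry":0,"rz":0},
    {"dx":0,"dy":0,"dz":0,"rx":0,"ry":0,"rz":0},
    {"dx":0,"dy":0,"dz":0,"rx":0,"ry":0,"rz":0},
  ],
)

```text
t: 24.3
tcp_pos: [0.556, 0.1342, 0.1074]
tool_rot: [0.633, 0.774, 0.0, 0.0]
force: [0.4, 0.4, -0.3]
finger_gap: 0.243
gripper_force: 29.4
```

Run:
```python
from h import *
im,m=snap("wrist","pics/w8.png"); s=sensors.sense(); print(s["t"],s["tcp_pos"],s["tool_rot"])
p=s["tcp_pos"];print(proj(m,p+[0,0,.0374]),proj(m,p+[0,0,.0374-.085]), proj(m,(.557,.134,.045)))
```

```text
24.35 [0.55605267 0.13416809 0.10751398] [6.33122663e-01 7.74051474e-01 6.48239916e-05 7.09489839e-05]
[310.99699707 370.39691913] [312.40898085 273.8517456 ] [313.99250374 264.62965237]
```

View pics/w8.png

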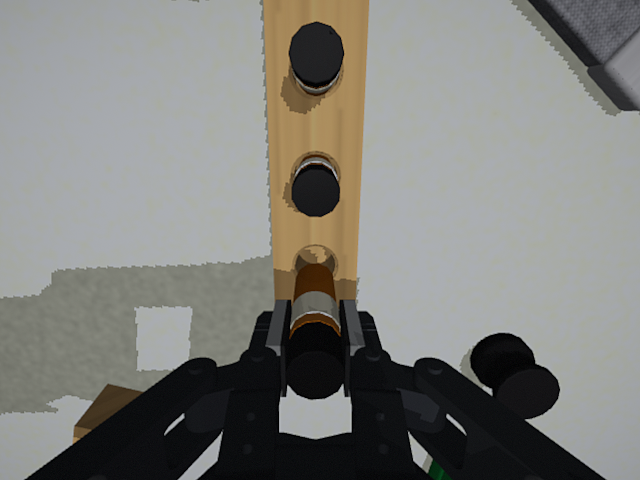

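The short vial is upright at (315,265–390), and the freed hole's rim shows behind its foot, centred at about (316,264), which matches the prediction. Lowering it.

>>> move_arm(
  targets=[
    {"dx":0,"dy":0,"dz":-0.2,"rx":0,"ry":0,"rz":0},
    {"dx":0,"dy":0,"dz":-0.2,"rx":0,"ry":0,"rz":0},
    {"dx":0,"dy":0,"dz":-0.2,"rx":0,"ry":0,"rz":0},
    {"dx":0,"dy":0,"dz":-0.2,"rx":0,"ry":0,"rz":0},
    {"dx":0,"dy":0,"dz":-0.2,"rx":0,"ry":0,"rz":0},
    {"dx":0,"dy":0,"dz":-0.2,"rx":0,"ry":0,"rz":0},
    {"dx":0,"dy":0,"dz":0,"rx":0,"ry":0,"rz":0},
    {"dx":0,"dy":0,"dz":0,"rx":0,"ry":0,"rz":0},
    {"dx":0,"dy":0,"dz":0,"rx":0,"ry":0,"rz":0},
    {"dx":0,"dy":0,"dz":0,"rx":0,"ry":0,"rz":0},
  ],
)

```text
t: 25.6
tcp_pos: [0.5561, 0.1342, 0.0776]
tool_rot: [0.633, 0.774, 0.0, 0.0]
force: [-0.3, 0.2, -0.7]
finger_gap: 0.249
gripper_force: 29.4
```

>>> move_arm(
  targets=[
    {"dx":0,"dy":0,"dz":-0.15,"rx":0,"ry":0,"rz":0},
    {"dx":0,"dy":0,"dz":-0.15,"rx":0,"ry":0,"rz":0},
    {"dx":0,"dy":0,"dz":-0.15,"rx":0,"ry":0,"rz":0},
    {"dx":0,"dy":0,"dz":-0.15,"rx":0,"ry":0,"rz":0},
    {"dx":0,"dy":0,"dz":-0.1,"rx":0,"ry":0,"rz":0},
    {"dx":0,"dy":0,"dz":-0.08,"rx":0,"ry":0,"rz":0},
    {"dx":0,"dy":0,"dz":-0.04,"rx":0,"ry":0,"rz":0},
    {"dx":0,"dy":0,"dz":-0.02,"rx":0,"ry":0,"rz":0},
    {"dx":0,"dy":0,"dz":0,"rx":0,"ry":0,"rz":0},
    {"dx":0,"dy":0,"dz":0,"rx":0,"ry":0,"rz":0},
  ],
)

```text
t: 26.85
tcp_pos: [0.556, 0.1342, 0.0577]
tool_rot: [0.633, 0.774, 0.0, 0.0]
force: [-0.9, -0.5, 6.7]
finger_gap: 0.249
gripper_force: 30.3
```

Floor contact at the same height as the grasp. Releasing, rising and clearing the view.

>>> move_arm(
  claw=45,
  targets=[
    {"dx":0,"dy":0,"dz":0,"rx":0,"ry":0,"rz":0},
    {"dx":0,"dy":0,"dz":0,"rx":0,"ry":0,"rz":0},
    {"dx":0,"dy":0,"dz":0,"rx":0,"ry":0,"rz":0},
    {"dx":0,"dy":0,"dz":0,"rx":0,"ry":0,"rz":0},
    {"dx":0,"dy":0,"dz":0.1,"rx":0,"ry":0,"rz":0},
    {"dx":0,"dy":0,"dz":0.6,"rx":0,"ry":0,"rz":0},
    {"dx":0,"dy":0,"dz":1,"rx":0,"ry":0,"rz":0},
    {"dx":0,"dy":0,"dz":1,"rx":0,"ry":0,"rz":0},
    {"dx":0,"dy":0,"dz":1,"rx":0,"ry":0,"rz":0},
    {"dx":0,"dy":0,"dz":1,"rx":0,"ry":0,"rz":0},
  ],
)

```text
t: 28.1
tcp_pos: [0.556, 0.1342, 0.1759]
tool_rot: [0.633, 0.774, 0.0, 0.0]
force: [-0.4, 0.2, 0.2]
finger_gap: 0.45
gripper_force: 0.0
```

>>> move_arm(
  targets=[
    {"dx":-0.4,"dy":-0.8,"dz":0.4,"rx":0,"ry":0,"rz":0},
    {"dx":-0.4,"dy":-0.8,"dz":0.4,"rx":0,"ry":0,"rz":0},
    {"dx":-0.4,"dy":-0.8,"dz":0.4,"rx":0,"ry":0,"rz":0},
    {"dx":-0.4,"dy":-0.8,"dz":0.4,"rx":0,"ry":0,"rz":0},
    {"dx":-0.4,"dy":-0.8,"dz":0.4,"rx":0,"ry":0,"rz":0},
    {"dx":-0.4,"dy":-0.8,"dz":0,"rx":0,"ry":0,"rz":0},
    {"dx":0,"dy":0,"dz":0,"rx":0,"ry":0,"rz":0},
    {"dx":0,"dy":0,"dz":0,"rx":0,"ry":0,"rz":0},
    {"dx":0,"dy":0,"dz":0,"rx":0,"ry":0,"rz":0},
    {"dx":0,"dy":0,"dz":0,"rx":0,"ry":0,"rz":0},
  ],
)

```text
t: 29.35
tcp_pos: [0.496, 0.0146, 0.2238]
tool_rot: [0.633, 0.774, -0.0, -0.0]
force: [0.2, 0.2, 0.0]
finger_gap: 0.45
gripper_force: 0.0
```

Run:
```python
from h import *
s=sensors.sense(); print(s["t"],s["tcp_pos"],s["force"])
P={"tall":(.557,-.127,.135),"short":(.5565,.134,.095),"shortN":(.546,.188,.095),"tallN":(.548,-.181,.135)}
for n in("top","scene","wrist"):
    im,m=snap(n,f"pics/{n}9.png")
    for k,p in P.items():
        q=proj(m,p)
        if not(0<q[0]<640 and 0<q[1]<480): continue
        try:
            b=blob(im,*q.round().astype(int),thr=50,r=25 if n=="wrist" else 13)
            print(n,k,q.round(1),cv2.boundingRect(b),b.sum())
        except Exception as e: print(n,k,q.round(1),"none",e)
a=cv2.imread("pics/top0.png").astype(int);b=cv2.imread("pics/top9.png").astype(int)
for nm,(u,v) in dict(disp=(335,103),loupe=(284,122),paste=(438,103),brush=(188,120),bone=(192,272),yellow=(170,384),wallet=(437,283),t3=(455,195),s0=(175,205)).items():
    print(nm,abs(a-b)[v-25:v+25,u-18:u+18].mean().round(1),end="; ")
```

```text
29.35 [0.49602462 0.01457724 0.22376041] [0.24938047 0.24585315 0.00983737]
top tall [377.7 176.3] (372, 173, 10, 12) 92
top short [250.2 184.7] (246, 175, 17, 23) 124
top shortN [224.1 190.2] (221, 187, 10, 11) 83
top tallN [404.6 180. ] (399, 177, 11, 12) 92
scene tall [249.1 244.3] (245, 243, 9, 13) 93
scene short [382.5 262.5] (377, 263, 7, 10) 33
scene shortN [409.6 259.5] (404, 259, 8, 11) 66
scene tallN [222.6 240.6] (210, 228, 26, 24) 159
wrist tall [351.2 420.6] (340, 396, 26, 35) 762
wrist short [431.2  89.2] (411, 76, 36, 33) 945
wrist tallN [326.9 466.3] (302, 441, 50, 39) 1950
disp 25.0; loupe 68.2; paste 22.3; brush 24.7; bone 64.1; yellow 54.0; wallet 8.5; t3 23.1; s0 23.7;
```

Run:
```python
import cv2,numpy as np
for n,D in(("top",dict(disp=(335,103),loupe=(284,122),paste=(438,103),brush=(188,120),bone=(192,272),yellow=(170,384),wallet=(437,283))),("scene",dict(disp=(279,375),loupe=(346,356),paste=(147,360),brush=(472,365),bone=(431,240),yellow=(433,182),wallet=(215,230)))):
    a=cv2.imread(f"pics/{n}0.png");b=cv2.imread(f"pics/{n}9.png");print(n,a.mean((0,1)),b.mean((0,1)))
    for k,(u,v) in D.items():
        t=a[v-22:v+22,u-22:u+22];w=b[v-40:v+40,u-40:u+40];r=cv2.matchTemplate(w,t,cv2.TM_CCOEFF_NORMED);_,s,_,l=cv2.minMaxLoc(r);print(k,round(s,3),(l[0]-18,l[1]-18))
```

```text
top [116.38338216 120.30421224 120.74139323] [126.08477539 128.00548177 127.15467122]
disp 0.803 (0, -6)
loupe 0.548 (-12, -13)
paste 1.0 (0, 0)
brush 1.0 (0, 0)
bone 0.207 (18, -18)
yellow 0.07 (5, 18)
wallet 0.999 (0, 0)
scene [105.7175293  117.81125977 119.99057292] [106.7128418  118.84540039 120.98570964]
disp 1.0 (0, 0)
loupe 1.0 (0, 0)
paste 0.999 (0, 0)
brush 1.0 (0, 0)
bone 1.0 (0, 0)
yellow 1.0 (0, 0)
wallet 1.0 (0, 0)
```

The scene view shows every bystander unmoved; the mismatches in the top view are only the arm covering things. Both vials are home, so I'm handing in.

```bash
python3 -c "
from station import order
print(order.sign_off())"
```

```text
the job is handed in; nothing more can be done
None
```

The tall vial is now in the tall rack's free hole and the block's short vial is in the hole it left, both lowered until they touched the floor of the hole; the job was handed in at about 30 s, and camera checks showed the other things on the desk unmoved.

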